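# Free the ratchet pawl and push the hold-down arm over the retractor

## Task

The retractor in the tray fixture must be secured: press the red pawl paddle fully down with the closed fingertips so that the pawl swings out of the ratchet teeth, then push the raised hold-down arm down by its purple crossbar until it lies level at its stop over the retractor. Push only, without grasping or lifting anything; never force the arm down or lift it to its upper stop; leave the paddle down, and do not disturb the retractor, the bowl, the purple stringer or the loose black bracket.

Things in the scene. Friction and masses are not known exactly. Their poses are not given: they have to be found in the camera images.
- fixture: Fixed base plate, 150 (x) by 340 (y) by 12 mm, carrying the mechanism. Origin: centre of its underside, on the counter. In its frame the arm's hinge runs along x at y = 45, z = 80 mm; the arm reaches towards -y, the pawl stands on the +y side. Ratchet wheel radius 52 mm over the teeth; post 92 mm high; two fixed black ribbed brackets 56 mm high hold the retractor. Yaw within 0.4 rad.
- holddown_hinge (a point): Fixed point on the arm's hinge axis, 80 mm above the counter, in the middle of the ratchet wheel. Axes as the fixture's.
- crossbar (a point): Centre of the purple round crossbar at the arm's free end: 18 mm diameter, 70 mm long along the fixture's x, 160 mm from holddown_hinge. It moves in a vertical arc about the hinge, 80 mm high when the arm is level, 185 to 205 mm at the start. Push it from above and follow the arc: it goes towards -y of the fixture as it sinks.
- holddown (a joint): Arm angle, rad: 0 = level, at its lower stop; positive = raised; upper stop 0.95. Starts at 0.74 to 0.86. A stiff hinge: the arm stays where it is left, and moving it down takes about 2 to 5 N at the crossbar once the pawl is free. With the pawl engaged a tooth blocks it at about 0.70.
- paddle (a point): Centre of the top face of the red paddle on the pawl, 44 mm (fixture x) by 40 mm, 8 mm thick, 70 mm beyond the pawl's pivot on its +y side, about 52 mm above the counter at the start. It goes about 25 mm almost straight down (4 mm sideways at most) when pressed fully. The pivot, along x, is at y = 89, z = 35 mm of the fixture.
- pawl (a joint): Pawl angle, rad: 0 = engaged in the ratchet teeth, 0.36 = paddle fully down at its stop with the pawl well clear of the teeth (it clears them at about 0.25). Stiff pivot: about 4 N on the paddle moves it, and it stays where it is left.
- retractor: Loose grey titanium retractor, bar 190 x 18 x 10 mm with a blade at its +x end, lying along the fixture's x in the slots of the two brackets, top 50 mm above the counter. Origin at the middle of the bar's underside. The arm's rubber foot comes to rest 2 mm above it. Leave it in place.
- bowl: Loose small steel lotion bowl, 84 mm across, 45 mm high, origin at the centre of its underside. Leave it.
- stringer: Loose purple plastic U-shaped stringer rod lying flat, 130 x 50 mm, 10 mm thick, origin at the centre of its underside. Leave it.
- spare_bracket: Loose black ribbed plastic bracket, 24 x 60 mm, 44 mm high, origin at the centre of its underside. Leave it.
Not all that is in view belongs to the job. Of the things like the retractor, leave any that is yellow; of the rest the smaller one is meant.

How it is judged:
On the way, in this order (a step that is already met when the one before it is completed fails the run):
1. the paddle is pressed fully down while the arm is still raised (value of joint pawl above 0.3 rad and value of joint holddown above 0.6 rad), for 0.1 s.
2. the arm is pushed down level (value of joint holddown below 0.05 rad), for 0.2 s.
At the end, for the whole second after the job is handed in: The arm is down within 0.05 rad of level, the pawl paddle is still down (over 0.27 rad), and the retractor, at rest, and the other loose things lie within 15 mm of where they started (value of joint holddown below 0.05 rad and value of joint pawl above 0.27 rad and linear speed of retractor below 0.02 m/s and distance of each of retractor, bowl, stringer, spare_bracket from where it was at the start of the episode below 0.015 m); the robot touches nothing.
It fails at once if the arm is forced down against the engaged pawl (value of joint holddown below 0.58 rad and value of joint pawl below 0.2 rad).
It fails at once if the arm is lifted to its upper stop (value of joint holddown above 0.93 rad).
It fails at once if the retractor, bowl, stringer or spare bracket is lifted or shoved more than 15 mm (distance of any of retractor, bowl, stringer, spare_bracket from where it was at the start of the episode above 0.015 m).
It also fails if it takes over 48 s, if anything falls off the work surface, if the arm or the gripper's body presses on something with over 40 N, if the wrist force passes 120 N, or if a joint passes its speed limit or range.

## Robot

A 6-joint arm with a two-finger parallel gripper is mounted at the origin on the work surface. World frame = base frame: x ahead of the robot, y to its left, z up, the work surface at z = 0. Lengths are in m, angles in rad, forces in N, time in s.
With the tool pointing down it reaches from about 0.25 to 0.8 m from the base axis. Payload 3.9 kg.
Tool frame: the origin (TCP) lies between the finger pads; the fingertips stand 11 mm ahead of it and the grasp point (between the pads) lies 8 mm behind it; z points along the fingers, y is the line along which they close (so a half turn about z gives the same grasp; the last joint's range is limited). The gripper opens to 85 mm and grips with 20 to 120 N. Pads are 22 mm wide; open, the fingers measure 114 mm over their backs; the gripper's body (76 mm by 85 mm) begins 54 mm behind the grasp point. The pads swing forward as they close: fully open they stand 13 mm farther back than shut.
Start: joints at [1.254, 0.26, -0.138, 1.173, 0, 1.571], TCP at [0.164, 0.499, 0.242] pointing down, gripper open.
Joint ranges: [-2.78, 2.78], [-0.83, 1.72], [-1.28, 1.37], [-1.9, 2.12], [-1.57, 1.48], [-3.14, 3.14]. Speed limits (rad/s): [2.57, 2.57, 3.14, 3.14, 3.14, 3.14].

## Interface

Orientations are given as a rotation vector (axis times angle).
In Python, from station import sense, snapshot, close_job, masks_of gives the robot as it stands.
- The arm moves only by the tool step_arm, never from a script. Its arguments are lists of equal length, an entry for each row: "translation": the shift along the world's x, y, z in mm, a list of three; "angular": the turn, a rotation vector about the world's x, y, z in degrees, a list of three. In form: {"translation": [[x, y, z], ...], "angular": [[rx, ry, rz], ...]}. A call has exactly 8 rows; each row is the pose to reach, as a shift and turn from the pose commanded when the call began; what a row does not reach only later rows make up. A row lasts 1/8 s, in which the tool goes at most 62.5 mm and 10.7 degrees, less where a joint would pass 70% of its speed; a pose out of reach is approached as far as the arm can. A call with a gripper value outside its range is refused whole. "grip" is the opening, from 0 (shut) to 1 (fully open), set as the call begins (left out, the last holds). The fingers move at their own pace and stop on an object; "force" is the grip in N (left out, the last holds). Time passes only in rows, so rows that repeat a pose let the fingers close, or fill a call up. It gives the time, the measured TCP pose, the force, the opening and the grip force at its end, in the units of the state.
- sense(): the state, without advancing time (a new reading comes with each control period).
- snapshot(name): name is "side" or "top"; returns a dict with "image" (480x640x3 uint8, red, green, blue), "fx", "fy", "cx", "cy" (pixels), "cam_to_world" (4x4, takes a point from camera to world coordinates). Camera axes: x right, y down, z forward; pixel columns grow to the right and rows downward; lengths in m; the calibration is good to about 2 mm. A picture is of the moment at which its call begins. There is no depth.
- close_job(): hands the job in; it is judged then, once.
Trained networks look in the newest picture that a camera, given by its name, has taken for a name from the list of things; names that differ only in an ending like _2 or _b are one class to them, and where a whole thing is asked for, a point or a joint stands for the part that bears it (a point fixed in the world has none). Each returns a list of dicts, best first, with "p" (0 to 1); they miss things now and then, are a little off and sometimes report something else, mostly with a low value. They report only what shows in the picture. A call takes as long as a camera call. They do not tell look-alikes from the thing itself.
- masks_of(name, camera): "pixels" (480x640 bool, what is visible of it) and "extent" ([left, top, right, bottom] in pixels, round what is visible of it).
The state is a dict: "clock": time; "q": joint angles; "qvel": joint speeds; "tau": joint torques, N m; "tcp_pos": TCP position; "ee_rot": TCP orientation; "wrist_force": force on the tool from outside, world axes, zero at the start; "ft_torque": the same for the moment, N m; "width": opening from 0.0 (shut) to 1.0 (fully open); "gripper_force": force on a finger pad.
Only numpy, scipy, OpenCV 4.12 (cv2) and the standard library are available. Lean on these libraries where they do the work, as an engineer would, in place of code of your own. Each camera call takes 0.05 s, during which the arm holds its last target. There are 200 camera calls.

## Working session

There is one attempt and no reset: what is moved stays moved. The work goes in short steps, Python scripts to look and compute and a tool call to move; the robot and the scene stay as the last step left them, time stands still between calls to the robot, and variables do not carry over. Pictures are saved under pics/ and viewed, at most 10 in all, crops included, and the job is handed in when it is done.

Besides the shell and the picture viewer there is one more tool, called after ">>>" as name(argument=value, ...) on one line, values as JSON. step_arm: Moves the arm, as the interface text tells. Its arguments: {"type":"object","properties":{"translation":{"type":"array"},"angular":{"type":"array"},"grip":{"type":"number"},"force":{"type":"number"}},"required":["translation","angular"]}

```bash
mkdir -p pics
cat > h.py <<'E'
import numpy as np, cv2, pickle
from station import sense, snapshot, close_job, masks_of
def snap(n,f):
    s=snapshot(n); cv2.imwrite(f'pics/{f}.png',s['image'][:,:,::-1]); pickle.dump(s,open(f'{n}.pkl','wb')); return s
def load(n): return pickle.load(open(f'{n}.pkl','rb'))
def ray(s,u,v):
    M=np.array(s['cam_to_world']); d=M[:3,:3]@[(u-s['cx'])/s['fx'],(v-s['cy'])/s['fy'],1]
    return M[:3,3],d
def atz(s,u,v,z):
    o,d=ray(s,u,v); return o+d*(z-o[2])/d[2]
def proj(s,p):
    M=np.array(s['cam_to_world']); c=M[:3,:3].T@(np.array(p)-M[:3,3]); return s['fx']*c[0]/c[2]+s['cx'],s['fy']*c[1]/c[2]+s['cy']
E
python3 - <<'E'
from h import *
for n in('top','side'):
    s=snap(n,n+'1'); print(n,np.round(s['cam_to_world'],2).tolist(),s['fx'])
    for t in('fixture','crossbar','paddle','retractor','bowl','stringer','spare_bracket'):
        for m in masks_of(t,n)[:3]:
            ys,xs=np.nonzero(m['pixels']); print(t,round(m['p'],2),[int(a) for a in m['extent']],int(xs.mean()),int(ys.mean()),len(xs))
print(sense())
E
```

```text
top [[0.02, -0.98, 0.17, 0.37], [-1.0, -0.02, -0.01, -0.02], [0.02, -0.17, -0.98, 0.97], [0.0, 0.0, 0.0, 1.0]] 519.183217993827
fixture 0.59 [227, 177, 419, 279] 323 227 13551
fixture 0.53 [226, 219, 278, 247] 247 232 786
crossbar 0.87 [274, 174, 385, 231] 340 209 1904
paddle 0.84 [226, 220, 279, 249] 247 233 784
retractor 0.86 [346, 79, 448, 128] 396 108 731
retractor 0.85 [346, 384, 512, 413] 430 399 1560
retractor 0.57 [332, 160, 366, 273] 348 215 1047
bowl 0.62 [239, 124, 279, 168] 260 146 1499
bowl 0.52 [280, 174, 383, 230] 339 209 1870
stringer 0.84 [441, 192, 481, 260] 458 221 881
spare_bracket 0.58 [257, 306, 295, 331] 277 315 471
side [[0.77, -0.4, 0.5, 0.08], [-0.64, -0.48, 0.6, -0.52], [0.01, -0.78, -0.63, 0.64], [0.0, 0.0, 0.0, 1.0]] 456.14019703104026
fixture 0.84 [270, 206, 448, 346] 359 275 10549
fixture 0.53 [347, 198, 384, 226] 361 211 732
crossbar 0.97 [315, 206, 408, 259] 357 231 1657
paddle 0.79 [281, 221, 321, 247] 302 232 556
paddle 0.37 [335, 243, 409, 300] 372 272 838
paddle 0.25 [314, 204, 407, 261] 357 231 1735
retractor 0.97 [218, 373, 337, 480] 275 429 200
[... 201 characters left out ...]
0.72 [249, 269, 269, 307] 259 286 483
{'clock': 0.8, 'q': array([ 1.25399835e+00,  2.59961038e-01, -1.38076579e-01,  1.17273060e+00,
        2.57209480e-05,  1.57081634e+00]), 'qvel': array([ 0.00024128, -0.00166674, -0.0015141 , -0.00063914, -0.00188935,
        0.00080534]), 'tau': array([ 4.97369297e-05, -4.05554473e+01,  2.54222417e+01,  6.01882311e-04,
        7.93396930e-05,  6.15239742e-06]), 'tcp_pos': array([0.16353985, 0.49886677, 0.24233365]), 'ee_rot': array([-4.95574518e-01, -3.10223767e+00, -4.99704699e-05]), 'wrist_force': array([0.5220089 , 0.66175055, 0.13052482]), 'ft_torque': array([ 0.02818038, -0.00352642,  0.01112563]), 'gripper_force': 0.0, 'width': 1.0004602682122343}
```

View pics/top1.png

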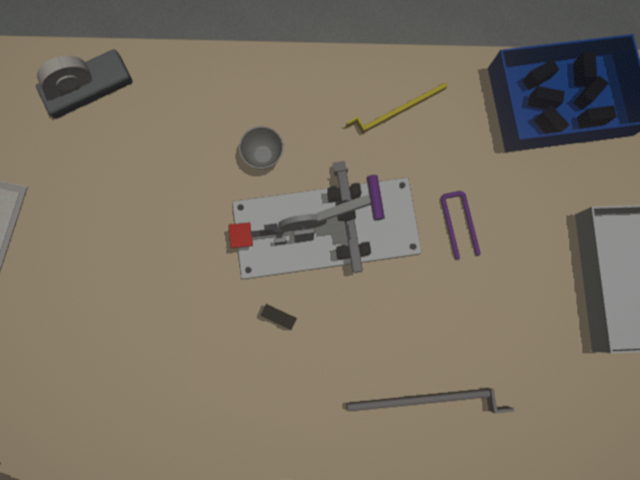

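View pics/side1.png

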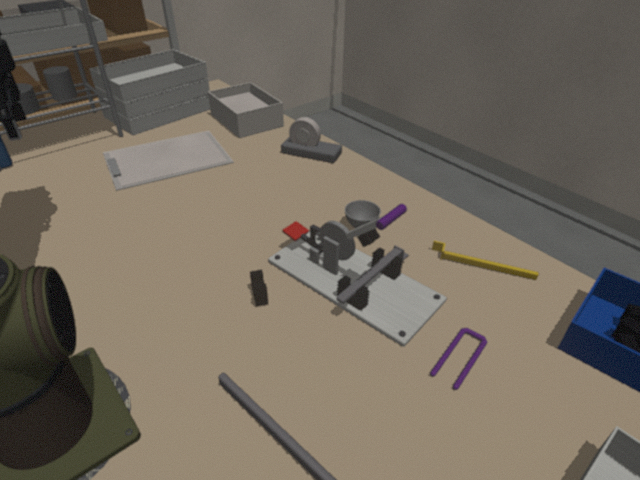

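Top view: the fixture has its red paddle at (240,235) and crossbar at (376,197). Retractor candidates are the grey one in the fixture (348,215), the yellow one (405,105), which I leave alone, and the larger grey one (430,400). I choose the one in the fixture. Next I'll measure the poses and check a crop.

Run:
```python
from h import *
from scipy.optimize import least_squares
T=load('top');S=load('side')
def col(s,k,box):
    h=cv2.cvtColor(s['image'],cv2.COLOR_RGB2HSV); H,Sa,V=[h[:,:,i].astype(int) for i in range(3)]
    m=((H<8)|(H>172))&(Sa>150)&(V>60) if k=='r' else (H>125)&(H<165)&(Sa>70)
    b=np.zeros_like(m); b[box[1]:box[3],box[0]:box[2]]=1; m&=b>0
    ys,xs=np.nonzero(m); return xs.mean(),ys.mean(),len(xs),cv2.minAreaRect(np.c_[xs,ys].astype(np.float32))
def tri(a,b):
    f=lambda p:np.r_[np.array(proj(T,p))-a,np.array(proj(S,p))-b]
    r=least_squares(f,[.4,0,.1]); return r.x,r.fun
pr=col(T,'r',(220,215,265,255));ps=col(S,'r',(275,215,325,250))
ct=col(T,'p',(360,165,395,230));cs=col(S,'p',(370,195,415,235))
print(pr,ps,ct,cs,sep='\n')
P=tri(pr[:2],ps[:2]);C=tri(ct[:2],cs[:2]);print('paddle',P,'crossbar',C)
print('paddle at .052',atz(T,*pr[:2],.052),atz(S,*ps[:2],.052))
for f in((233,201),(402,180),(419,257),(242,277)):print(atz(T,*f,.012))
i=np.hstack([cv2.resize(T['image'][150:300,215:430],None,fx=1.8,fy=1.8,interpolation=2),cv2.resize(S['image'][190:340,260:455],None,fx=1.8,fy=1.8,interpolation=2)])
cv2.imwrite('pics/crop1.png',i[:,:,::-1])
```

```text
(np.float64(239.7832618025751), np.float64(234.89914163090128), 466, ((239.91920471191406, 234.6441192626953), (22.66607666015625, 21.08011245727539), 82.40535736083984))
(np.float64(295.02941176470586), np.float64(230.26470588235293), 238, ((295.1729736328125, 230.23782348632812), (15.145421981811523, 19.409666061401367), 53.97262954711914))
(np.float64(375.2885085574572), np.float64(196.96088019559903), 409, ((375.20269775390625, 196.71621704101562), (43.89453125, 9.370742797851562), 80.53767395019531))
(np.float64(391.0801393728223), np.float64(215.85017421602788), 287, ((391.239990234375, 215.82003784179688), (9.199999809265137, 33.79999923706055), 53.13010025024414))
paddle (array([0.53756249, 0.10154609, 0.04850703]), array([ 0.20636553, -0.31198811, -0.43952178,  0.0615532 ])) crossbar (array([ 0.57377721, -0.12329517,  0.19402491]), array([ 0.10756064, -0.13255609, -0.18065033,  0.04077347]))
paddle at .052 [0.53634326 0.10143399 0.052     ] [0.53569606 0.09741851 0.052     ]
[0.60863528 0.1221297  0.012     ]
[ 0.65638917 -0.19898684  0.012     ]
[ 0.50799824 -0.22874491  0.012     ]
[0.4648493  0.09942871 0.012     ]
```

View pics/crop1.png

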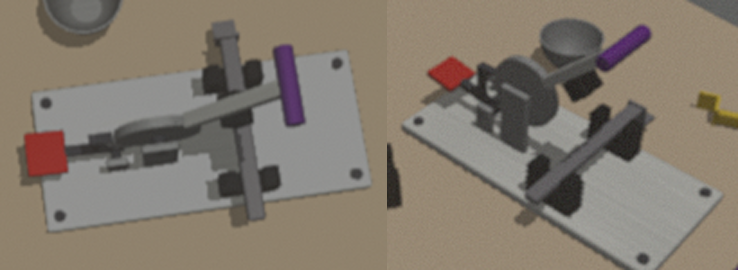

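The crop confirms the choice: the small grey retractor in the black brackets under the raised arm, with a clean red paddle and purple crossbar. The checks fit: crossbar z = 194 mm, paddle to crossbar 227 mm against 226 expected, yaw ≈ 0.15. I'll move above the paddle with the fingers shut.

>>> step_arm(translation=[[40, -43, 0], [80, -86, 0], [125, -132, 0], [170, -180, 0], [215, -228, 0], [260, -276, 0], [305, -324, -20], [345, -366, -50]], angular=[[0, 0, -8], [0, 0, -16], [0, 0, -24], [0, 0, -32], [0, 0, -40], [0, 0, -48], [0, 0, -56], [0, 0, -63]], grip=0)

```text
clock: 1.8
tcp_pos: [0.4984, 0.1446, 0.2013]
ee_rot: [2.048, 2.38, 0.005]
wrist_force: [1.7, 0.1, 0.0]
width: -0.0
gripper_force: 0.0
```

>>> step_arm(translation=[[14, -15, -20], [28, -30, -40], [28, -30, -60], [28, -30, -80], [28, -30, -95], [28, -30, -100], [28, -30, -100], [28, -30, -100]], angular=[[0, 0, 0], [0, 0, 0], [0, 0, 0], [0, 0, 0], [0, 0, 0], [0, 0, 0], [0, 0, 0], [0, 0, 0]])

```text
clock: 2.8
tcp_pos: [0.5246, 0.1163, 0.1014]
ee_rot: [2.043, 2.386, 0.002]
wrist_force: [0.2, -0.4, 0.2]
width: -0.004
gripper_force: 0.0
```

>>> step_arm(translation=[[6, -6, 0], [12, -13, -10], [12, -13, -20], [12, -13, -30], [12, -13, -40], [12, -13, -48], [12, -13, -56], [12, -13, -60]], angular=[[0, 0, 0], [0, 0, 0], [0, 0, 0], [0, 0, 0], [0, 0, 0], [0, 0, 0], [0, 0, 0], [0, 0, 0]])

```text
clock: 3.8
tcp_pos: [0.5358, 0.1035, 0.0403]
ee_rot: [-2.043, -2.386, -0.0]
wrist_force: [-1.7, 2.4, 3.6]
width: -0.003
gripper_force: 1.9
```

Run:
```python
from h import *
st=sense();print(st['tcp_pos'],st['wrist_force'])
s=snap('side','side2');t=snap('top','top2')
i=np.hstack([cv2.resize(t['image'][150:300,215:430],None,fx=1.8,fy=1.8),cv2.resize(s['image'][150:340,250:455],None,fx=1.42,fy=1.42)[:270]])
cv2.imwrite('pics/crop2.png',i[:,:,::-1])
```

```text
[0.53580892 0.10348789 0.04027198] [-1.74316873  2.35631765  3.64225523]
```

View pics/crop2.png

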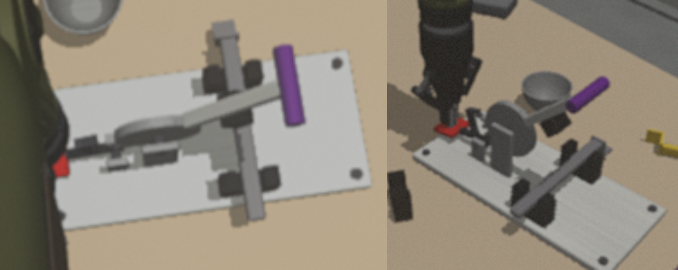

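The fingertips are on the red paddle at crop (450,127), and it is moving down with about 4 N. I'll keep pressing to the stop.

>>> step_arm(translation=[[0, 0, -1], [0, 0, -2], [0, 0, -3], [0, 0, -4], [0, 0, -5], [0, 0, -6], [0, 0, -6], [0, 0, -6]], angular=[[0, 0, 0], [0, 0, 0], [0, 0, 0], [0, 0, 0], [0, 0, 0], [0, 0, 0], [0, 0, 0], [0, 0, 0]])

```text
clock: 4.9
tcp_pos: [0.5364, 0.1025, 0.0375]
ee_rot: [2.043, 2.384, 0.001]
wrist_force: [-6.4, -2.8, 22.5]
width: 0.003
gripper_force: 11.1
```

It hit the stop at 22 N with the tip at z ≈ 26.5 mm, so the paddle is fully down. I'll rise and move over the crossbar.

>>> step_arm(translation=[[0, 0, 30], [0, 0, 70], [0, 0, 110], [0, 0, 150], [0, 0, 190], [0, 0, 215], [0, 0, 215], [0, 0, 215]], angular=[[0, 0, 0], [0, 0, 0], [0, 0, 0], [0, 0, 0], [0, 0, 0], [0, 0, 0], [0, 0, 0], [0, 0, 0]])

```text
clock: 5.9
tcp_pos: [0.5355, 0.1029, 0.2485]
ee_rot: [-2.043, -2.385, 0.002]
wrist_force: [0.2, 0.4, -0.5]
width: -0.003
gripper_force: 0.0
```

Run:
```python
from h import *
print(sense()['tcp_pos'])
s=snap('side','side3')
cv2.imwrite('pics/crop3.png',cv2.resize(s['image'][190:340,240:455],None,fx=3,fy=3)[:,:,::-1])
S=s;h=cv2.cvtColor(s['image'],cv2.COLOR_RGB2HSV).astype(int)
m=((h[...,0]<8)|(h[...,0]>172))&(h[...,1]>150)&(h[...,2]>60);m[:215]=0;m[260:]=0;m[:,:270]=0;m[:,330:]=0
ys,xs=np.nonzero(m);u=xs.mean(),ys.mean();print(u,len(xs))
for z in(.024,.027,.052):print(z,proj(s,(.5365,.0995,z)))
```

```text
[0.5355439 0.1028734 0.2484865]
(np.float64(295.2114285714286), np.float64(239.45142857142858)) 175
0.024 (np.float64(295.06881132792336), np.float64(239.98586100505457))
0.027 (np.float64(295.0335473178623), np.float64(238.89708398471703))
0.052 (np.float64(294.73436927789356), np.float64(229.65995597959449))
```

View pics/crop3.png

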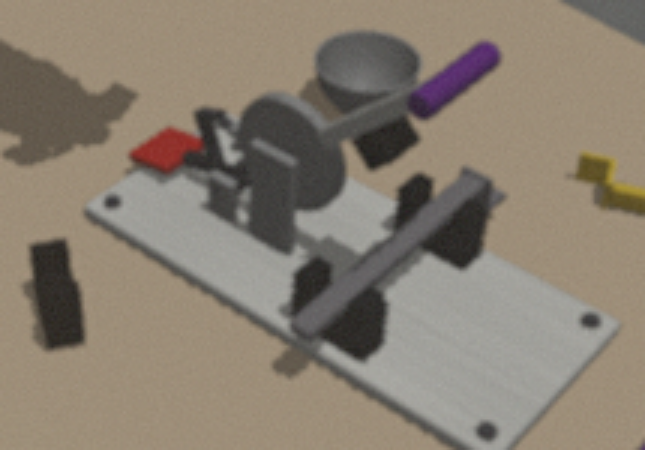

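The paddle now lies low at crop (165,150), at z ≈ 25 mm, and the pawl is clear of the wheel. The arm is still raised with the crossbar at (455,80).

>>> step_arm(translation=[[6, -35, 0], [13, -75, 0], [20, -115, 0], [27, -155, 0], [33, -195, 0], [38, -226, 0], [38, -226, 0], [38, -226, -15]], angular=[[0, 0, 0], [0, 0, 0], [0, 0, 0], [0, 0, 0], [0, 0, 0], [0, 0, 0], [0, 0, 0], [0, 0, 0]])

```text
clock: 6.95
tcp_pos: [0.5742, -0.1226, 0.2341]
ee_rot: [2.043, 2.386, 0.001]
wrist_force: [-0.1, 0.5, 0.2]
width: 0.002
gripper_force: 0.0
```

>>> step_arm(translation=[[0, 0, -12], [0, -1, -20], [1, -6, -26], [1, -10, -31], [2, -14, -36], [3, -17, -40], [3, -19, -43], [3, -21, -46]], angular=[[0, 0, 0], [0, 0, 0], [0, 0, 0], [0, 0, 0], [0, 0, 0], [0, 0, 0], [0, 0, 0], [0, 0, 0]])

```text
clock: 7.95
tcp_pos: [0.5774, -0.1448, 0.1889]
ee_rot: [2.043, 2.384, -0.001]
wrist_force: [-1.0, -1.9, 4.1]
width: -0.002
gripper_force: 2.2
```

Run:
```python
from h import *
print(sense()['wrist_force'])
s=snap('side','side4')
cv2.imwrite('pics/crop4.png',cv2.resize(s['image'][130:340,240:455],None,fx=2.8,fy=2.8)[:,:,::-1])
```

```text
[-0.9972097  -1.88079643  4.07331376]
```

View pics/crop4.png

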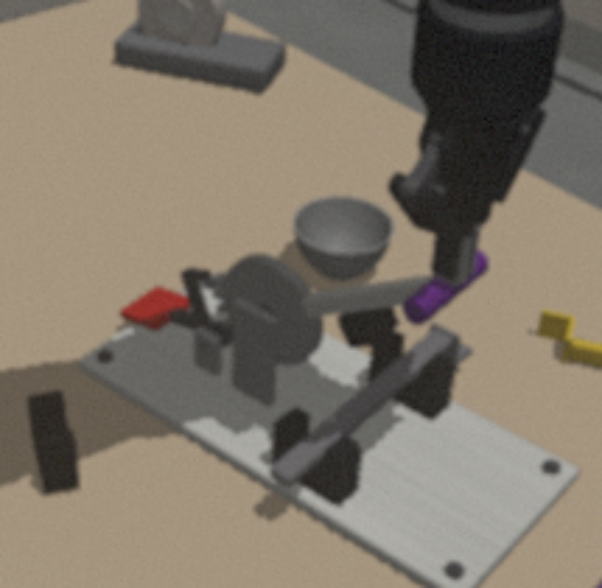

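The fingertips rest mid-crossbar at crop (455,275) and the arm is coming down at about 4 N. I'll continue along the arc.

>>> step_arm(translation=[[1, -6, -10], [2, -11, -20], [2, -15, -30], [3, -19, -40], [3, -21, -50], [4, -23, -60], [4, -25, -70], [4, -26, -77]], angular=[[0, 0, 0], [0, 0, 0], [0, 0, 0], [0, 0, 0], [0, 0, 0], [0, 0, 0], [0, 0, 0], [0, 0, 0]])

```text
clock: 9.0
tcp_pos: [0.5812, -0.1695, 0.1108]
ee_rot: [-2.043, -2.386, -0.001]
wrist_force: [2.5, -1.0, 3.2]
width: -0.002
gripper_force: 1.5
```

>>> step_arm(translation=[[0, 0, -3], [0, 0, -6], [0, 0, -9], [0, 0, -11], [0, 0, -13], [0, 0, -14], [0, 0, -14], [0, 0, -14]], angular=[[0, 0, 0], [0, 0, 0], [0, 0, 0], [0, 0, 0], [0, 0, 0], [0, 0, 0], [0, 0, 0], [0, 0, 0]])

```text
clock: 10.0
tcp_pos: [0.581, -0.1701, 0.0996]
ee_rot: [2.043, 2.385, 0.0]
wrist_force: [-2.3, -1.4, 13.7]
width: 0.004
gripper_force: 6.5
```

It is level at the stop (bar centre ≈ 79.6 mm, 14 N). I'll give it one small extra press, then retreat straight up.

>>> step_arm(translation=[[0, 0, -1], [0, 0, -2], [0, 0, -2], [0, 0, 5], [0, 0, 30], [0, 0, 70], [0, 0, 110], [0, 0, 130]], angular=[[0, 0, 0], [0, 0, 0], [0, 0, 0], [0, 0, 0], [0, 0, 0], [0, 0, 0], [0, 0, 0], [0, 0, 0]])

```text
clock: 11.0
tcp_pos: [0.5811, -0.1694, 0.2292]
ee_rot: [2.043, 2.386, 0.002]
wrist_force: [0.0, -0.0, 1.1]
width: 0.005
gripper_force: 0.0
```

>>> step_arm(translation=[[0, 0, 10], [0, 0, 10], [0, 0, 10], [0, 0, 10], [0, 0, 10], [0, 0, 10], [0, 0, 10], [0, 0, 10]], angular=[[0, 0, 0], [0, 0, 0], [0, 0, 0], [0, 0, 0], [0, 0, 0], [0, 0, 0], [0, 0, 0], [0, 0, 0]])

```text
clock: 12.0
tcp_pos: [0.581, -0.17, 0.2377]
ee_rot: [2.043, 2.386, 0.0]
wrist_force: [-0.3, 0.4, -1.0]
width: -0.001
gripper_force: 0.0
```

Run:
```python
from h import *
print(sense()['tcp_pos'],sense()['wrist_force'])
s=snap('side','side5')
print(proj(s,(.581,-.171,.08)))
cv2.imwrite('pics/crop5.png',cv2.resize(s['image'][190:400,240:495],None,fx=2.6,fy=2.6)[:,:,::-1])
```

```text
[ 0.58104591 -0.16995465  0.23768945] [-0.25429634  0.38055111 -1.02070864]
(np.float64(406.56788576986037), np.float64(278.748377455722))
```

View pics/crop5.png

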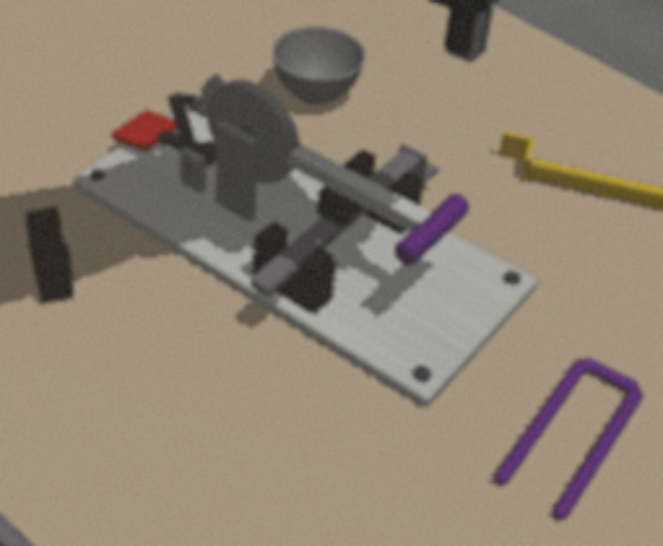

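The arm is level, with the crossbar at crop (433,229) matching the predicted (433,231). The paddle is still down at (145,130), the loose things are in place, and the robot is clear. Handing in.

```bash
python3 -c "
from h import *
print(close_job())"
```

```text
the job is handed in; nothing more can be done
None
```

The paddle is fully down and the hold-down arm lies level at its stop over the retractor; nothing else looked disturbed, and the job was handed in just after 12 s on the robot's clock (no verdict was shown).

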